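Switch on the warming plate behind its splash guard with the bent rod

ROBOT

A 6-joint arm with a two-finger parallel gripper is mounted at the origin on a cart in front of the work surface, level with it; the furniture and walls round the work are solid. World frame = base frame: x ahead of the robot, y to its left, z up, the work surface at z = 0. Lengths are in m, angles in rad, forces in N, time in s.
With the tool pointing down it reaches from about 0.425 to 0.95 m from the base axis. Payload 3.5 kg.
Tool frame: the origin (TCP) lies midway between the tips of the shut fingers; the grasp point (between the pads) lies 19 mm behind it; z points along the fingers, y is the line along which they close (so a half turn about z gives the same grasp; the last joint's range is limited). The gripper opens to 85 mm and grips with 20 to 120 N. Pads are 22 mm wide; open, the fingers measure 114 mm over their backs; the gripper's body (76 mm by 85 mm) begins 54 mm behind the grasp point. The pads swing forward as they close: fully open they stand 13 mm farther back than shut.
Start: joints at [-1.377, 0.286, 1.577, -0, 1.279, -0.15], TCP at [0.228, -0.635, 0.231] pointing down, gripper open.
Joint ranges: [-2.77, 2.77], [-0.9, 2.22], [0.21, 2.48], [-1.53, 4.67], [0.24, 2.81], [-2.84, 2.84]. Speed limits (rad/s): [2.79, 2.79, 3.14, 3.14, 3.14, 3.14].

INTERFACE

Orientations are given as a unit quaternion [x, y, z, w].
In Python, from plant import get_state, read_camera, ctrl gives the robot as it stands.
- The arm moves only by the shell command python3 -m crank 'ROWS' [FORCE]. ROWS is JSON, a list of rows, each a list of 3 entries, a list of its own where there are three numbers: the shift along the tool's x, y, z in mm, then the turn about the tool's z in degrees, then the closure in counts, from 0 (fully open) to 255 (shut). In form: [[[tx, ty, tz], yaw, claw], ...]. A call has 1 to 10 rows; each row is the pose to reach, as a shift and turn from the pose commanded when the call began, along the tool's axes at that moment; what a row does not reach only later rows make up. A row lasts 1/10 s, in which the tool goes at most 50 mm and 8.59 degrees, less where a joint would pass 70% of its speed; a pose out of reach is approached as far as the arm can. A call with a gripper value outside its range is refused whole. The fingers move at their own pace and stop on an object; FORCE is the grip in N (left out, the last holds). Time passes only in rows, so rows that repeat a pose let the fingers close. It gives the time, the measured TCP pose, the force, the opening and the grip force at its end, in the units of the state.
- get_state(): the state, without advancing time (a new reading comes with each control period).
- read_camera(name): name is "scene" or "side" or "wrist"; returns a dict with "frame" (384x512x3 uint8, blue, green, red), "range_z" (384x512 float32, m along the optical axis (not along the pixel's ray), 0 where there is no reading), "vfov" (degrees; the focal length in pixels is half the picture's height over the tangent of half this angle, whatever the lens; pixels are square), "cx", "cy" (the principal point, pixels), "origin" and "orientation" of the camera in the world. Camera axes: x right, y down, z forward; pixel columns grow to the right and rows downward; lengths in m; the calibration is good to about 2 mm. A picture is of the moment at which its call begins.
- ctrl.sign_off(): hands the job in; it is judged then, once.
The state is a dict: "time": time; "qpos": joint angles; "dq": joint speeds; "joint_efforts": joint torques, N m; "eef_pos": TCP position; "tcp_rot": TCP orientation; "contact_force": force on the tool from outside, world axes, zero at the start; "wrist_torque": the same for the moment, N m; "opening": opening from 0.0 (shut) to 1.0 (fully open); "finger_force": force on a finger pad.
Only numpy, scipy, OpenCV 4.12 (cv2) and the standard library are available. Lean on these libraries where they do the work, as an engineer would, in place of code of your own. Each camera call takes 0.05 s, during which the arm holds its last target. There are 200 camera calls.

TASK

Take the bent rod from its wooden rest by its black grip, reach over the steel splash guard, hook the rod's leg behind the slide lever of the warming plate and draw the lever fully home towards the guard until you feel its stop; keep it pulled firmly against its stop for about a second with a steady 9 newtons (between 6 and 12), so that it engages, and at no time load it with more than 20 newtons. Then lift the rod clear, leaving the lever on, and put the rod back on its rest the way it lay. Touch the lever only with the rod, and leave the jam jar, tin, ramekin and shaker where they stand.

Things in the scene. Friction and masses are not known exactly. Their poses are not given: they have to be found in the camera images.
- rod_grip (a point): Centre of the black flat-sided grip of the loose bent rod (about 140 g). The grip is 112 mm long along the rod's x, 14 mm wide along y and 22 mm tall along z (z up on the rest and in use). It lies 86 mm above the worktop; take it from above in its middle, between the posts of the rest.
- rod_foot (a point): Lowest point of the rod's leg, 165 mm ahead (rod's x) of the grip's centre and 40 mm below it. The steel bar is 8 mm thick: from the grip's front end it goes up at x = 65 mm to z = 35 mm (bar axis), forward to x = 165 mm, then straight down to this foot (x and z from the grip's centre, y = 0).
- rest: The fixed wooden rest, origin under its middle on the worktop: foot 125 x 85 x 12 mm and two posts, each 10 mm thick, 44 mm before and behind the middle, 78 mm free between them. Notches in the posts hold the grip's two ends: 18 mm wide, floor 75 mm above the worktop, flaring out above 89 mm; posts about 103 mm tall and up to 65 mm wide.
- rest_seat (a point): Where the grip's centre belongs on the rest, 86 mm above the worktop; x is the direction in which the rod's bent end must point, z up.
- unit: The fixed warming unit; origin on the worktop under the middle of its splash guard, x from the guard away from the robot to the lever, y along the guard. The guard is a steel sheet at x = 0, 4 mm thick, 260 mm wide, top bead 8 mm thick, 144 mm high, 30 mm foot on the robot side. Behind it: a grey box with the lever (x 12 to 116, y -105 to -5, top 71 mm) and a flat plate (y 5 to 123, top 31 mm).
- lever_knob (a point): Centre of the black upright paddle of the slide lever on top of the control box: 10 mm thick along the unit's x, 36 mm wide along y, 36 mm tall, from 80 to 116 mm above the worktop. It lies at the unit's y = -55 mm; with the lever off it stands at the unit's x = 58 mm and it slides towards the guard (unit's -x).
- lever (a joint): Travel of the slide lever in m: 0 is off (far from the guard), growing as it is drawn towards the guard to a hard stop inside the box that cannot be seen and is set differently each time, somewhere between 0.016 and 0.042. From 0.014 on it is on. It resists with about 2.5 N of friction and stays where it is left.
- jam_jar_mid (a point): Middle (half-way up) of a loose jam jar with a white lid, 69 mm across, 99 mm tall, to the left of the unit.
- tin_mid (a point): Middle of a loose low food tin, 75 mm across, 58 mm tall, standing on the warming plate.
- ramekin_mid (a point): Middle of a loose white ramekin, 69 mm across, 46 mm tall, in front of the guard's left part.
- shaker_mid (a point): Middle of a loose shaker, 44 mm across, 90 mm tall, to the left of the rest.
Things that resemble listed ones, but are neither listed nor needed, are in the scene too. There is more than one size of the part that bears rod_grip; the job needs the larger.

How it is judged:
On the way, in this order (a step that is already met when the one before it is completed fails the run):
1. the rod is lifted clear of its rest (height (world z) of rod_grip above 0.125 m), for 0.2 s.
2. the lever is home at its stop and held still there by the rod with 5.5 to 12.5 N for 0.6 s (value of joint lever above 0.014 m and velocity of joint lever between -0.004 and 0.004 m/s and contact force between rod and lever between 5.5 and 12.5 N), for 0.6 s.
At the end, for the whole second after the job is handed in: The lever is still on (travel over 14 mm); the rod lies at rest in both notches of its rest, bent end pointing as before, leg down: grip centre within 15 mm of the seat in plan and 6 mm in height, along the rest within 0.12 rad, tilted less than 0.15 rad (value of joint lever above 0.014 m and horizontal distance between rod_grip and rest_seat below 0.015 m and z of rod_grip in the frame of rest_seat between -0.006 and 0.006 m and angle between the x axis of rod_grip and the x axis of rest_seat, either way round below 0.12 rad and angle between rod_grip's own z axis and vertical below 0.15 rad and x of rod_foot in the frame of rest_seat above 0.13 m and linear speed of rod below 0.02 m/s); the robot touches nothing.
It fails at once if the rod loads the lever with more than 20 N (contact force between rod and lever above 20 N).
It fails at once if the hand or arm touches the lever (contact force between any of the fingers, the arm and lever above 0.5 N).
It fails at once if the jam jar, tin, ramekin or shaker is moved by more than 20 mm (distance of any of jam_jar_mid, tin_mid, ramekin_mid, shaker_mid from where it was at the start of the episode above 0.02 m).
It also fails if it takes over 70 s, if anything falls off the work surface, if the arm or the gripper's body presses on something with over 40 N, if the wrist force passes 120 N, or if a joint passes its speed limit or range.

## Working session

There is one attempt and no reset: what is moved stays moved. The work goes in short steps, Python scripts to look and compute and a shell command to move; the robot and the scene stay as the last step left them, time stands still between calls to the robot, and variables do not carry over. Pictures are saved under pics/ and viewed, at most 10 in all, crops included, and the job is handed in when it is done.

```bash
ls; mkdir -p pics
cat > h.py <<'E'
import numpy as np,cv2
from scipy.spatial.transform import Rotation as R
from plant import get_state, read_camera, ctrl
def cam(n):
    c=read_camera(n); c['f']=192/np.tan(np.radians(c['vfov'])/2)
    c['R']=R.from_quat(c['orientation']).as_matrix(); c['o']=np.array(c['origin']); return c
def pts(c):
    v,u=np.mgrid[0:384,0:512]; z=c['range_z']
    p=np.stack([(u-c['cx'])/c['f']*z,(v-c['cy'])/c['f']*z,z],-1)
    P=p@c['R'].T+c['o']; P[z==0]=np.nan; return P
def ray(c,u,v,h):
    d=c['R']@np.array([(u-c['cx'])/c['f'],(v-c['cy'])/c['f'],1]); return c['o']+d*(h-c['o'][2])/d[2]
E
python3 - <<'E'
from h import *
s=get_state();print({k:np.round(v,3).tolist() for k,v in s.items()})
im=[]
for n in['scene','side','wrist']:
    c=cam(n);np.save(f'{n}.npy',c,allow_pickle=True);cv2.imwrite(f'pics/{n}.png',c['frame']);print(n,c['o'],c['vfov'],c['cx'],c['cy'],c['R'].round(2).tolist(),(c['range_z']>0).mean())
E
```

```text
pics
{'time': 0.0, 'qpos': [-1.377, 0.287, 1.578, -0.0, 1.279, -0.15], 'dq': [-0.001, -0.001, -0.001, 0.001, 0.001, 0.0], 'joint_efforts': [0.0, -40.598, -29.262, -0.0, 0.006, 0.0], 'eef_pos': [0.227, -0.635, 0.23], 'tcp_rot': [0.985, 0.171, -0.0, -0.001], 'contact_force': [0.01, 0.512, 0.47], 'wrist_torque': [-0.002, -0.004, 0.026], 'finger_force': 0.0, 'opening': 1.001}
scene [-0.59525355 -0.79597147  0.87280498] 43.54160879262617 261.27739223407303 186.9758620355895 [[0.55, -0.42, 0.72], [-0.84, -0.29, 0.47], [0.02, -0.86, -0.51]] 0.9960530598958334
side [-0.10669611  0.61329575  1.09611471] 49.672245934755 254.74293169815957 200.9732901721589 [[-0.73, -0.51, 0.46], [-0.68, 0.53, -0.5], [0.02, -0.68, -0.73]] 0.9960276285807291
wrist [ 0.29688038 -0.61069245  0.37255669] 70.10361005544077 255.55680999618852 193.9123900960857 [[0.34, -0.9, -0.26], [-0.94, -0.33, -0.09], [-0.0, 0.28, -0.96]] 0.9958902994791666
```

View pics/scene.png

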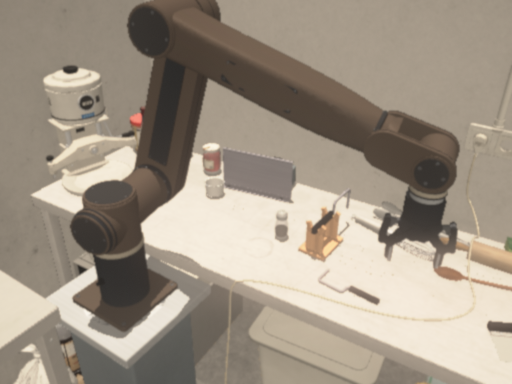

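View pics/side.png

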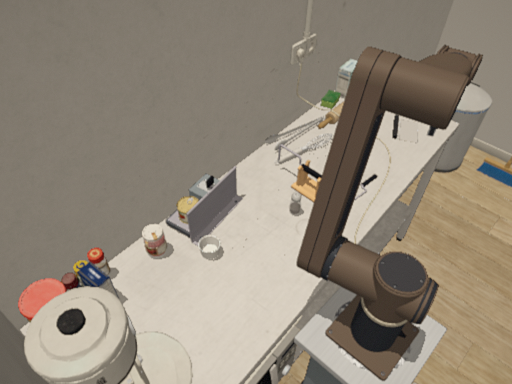

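View pics/wrist.png

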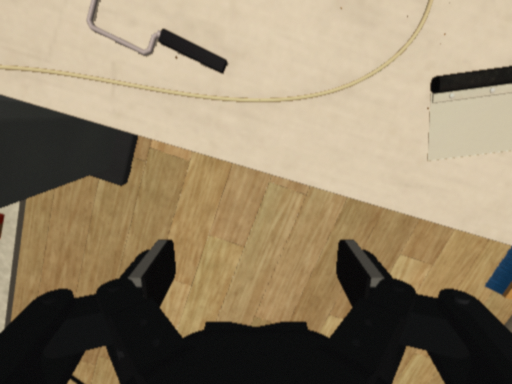

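The scene view shows the rod on its rest at about (325,222), the guard at (258,172), and the decoy rod on the worktop at (350,290). In the side view the rest is at (308,183), the guard at (213,205) and the lever at (207,183). The wrist view shows only the decoy rod.

Run:
```python
from h import *
for n,box in [('scene',(300,185,360,260)),('side',(270,135,330,205))]:
    c=np.load(n+'.npy',allow_pickle=True).item();P=pts(c);f=c['frame'].astype(int)
    x0,y0,x1,y1=box;m=np.zeros((384,512),bool);m[y0:y1,x0:x1]=1
    print(n)
    blk=m&(f.max(-1)<60)&(P[...,2]>.06)&(P[...,2]<.13)
    q=P[blk];print('grip',len(q),np.nanmedian(q,0).round(4))
    if len(q)>5:
        r=cv2.minAreaRect((q[:,:2]*1000).astype(np.float32));print(r, np.percentile(q[:,2],[5,95]))
        t=q[q[:,2]>.088]; 
        if len(t)>5: print('top',len(t),np.median(t,0),cv2.minAreaRect((t[:,:2]*1000).astype(np.float32)))
    w=m&(f[...,2]-f[...,0]>50)&(P[...,2]>.085)&(P[...,2]<.12); k,l=cv2.connectedComponents(w.astype(np.uint8))[:2]
    for i in range(1,k):
        q=P[l==i]
        if len(q)>5: print('wood',len(q),q.mean(0).round(3),q.min(0).round(3),q.max(0).round(3))
    bar=m&(P[...,2]>.108)&(P[...,2]<.14)&(f[...,2]-f[...,0]<40);q=P[bar];print('bar',len(q));print(q[np.argsort(q[:,0])][::max(1,len(q)//12)].round(3).tolist())
    # guard
    m[:]=0;x0,y0,x1,y1=(215,140,305,205) if n=='scene' else (170,165,245,240);m[y0:y1,x0:x1]=1
    g=m&(P[...,2]>.132)&(P[...,2]<.16);q=P[g];print('guard top',len(q),cv2.minAreaRect((q[:,:2]*1000).astype(np.float32)),np.percentile(q[:,2],[5,50,95]))
    kb=m&(f.max(-1)<60)&(P[...,2]>.09)&(P[...,2]<.13);q=P[kb];print('knob?',len(q),q.mean(0) if len(q) else 0)
c=np.load('side.npy',allow_pickle=True).item();cv2.imwrite('pics/crop.png',cv2.resize(c['frame'][130:270,130:340],None,fx=3.8,fy=3.8))
```

```text
scene
grip 0 [nan nan nan]
wood 40 [ 0.51  -0.305  0.097] [ 0.494 -0.317  0.086] [ 0.52  -0.291  0.109]
wood 41 [ 0.509 -0.347  0.097] [ 0.5   -0.356  0.085] [ 0.519 -0.335  0.111]
wood 45 [ 0.422 -0.302  0.097] [ 0.414 -0.316  0.085] [ 0.428 -0.292  0.109]
wood 46 [ 0.422 -0.344  0.097] [ 0.416 -0.354  0.086] [ 0.433 -0.332  0.108]
bar 75
[[0.527, -0.324, 0.113], [0.529, -0.326, 0.123], [0.533, -0.327, 0.128], [0.537, -0.328, 0.127], [0.546, -0.327, 0.125], [0.558, -0.328, 0.13], [0.571, -0.329, 0.124], [0.581, -0.331, 0.123], [0.589, -0.326, 0.128], [0.602, -0.327, 0.125], [0.613, -0.328, 0.127], [0.625, -0.33, 0.126], [0.631, -0.331, 0.12]]
guard top 328 ((712.2835693359375, 27.868873596191406), (200.11746215820312, 258.4202575683594), 10.774264335632324) [0.13273593 0.14056849 0.14817535]
knob? 0 0
side
grip 86 [ 0.4756 -0.3192  0.0974]
((476.0053405761719, -319.6485290527344), (11.434798240661621, 80.38029479980469), 84.95980834960938) [0.08583348 0.10288926]
top 75 [ 0.47548707 -0.31942054  0.09817789] ((476.0053405761719, -319.6485290527344), (11.434798240661621, 80.38029479980469), 84.95980834960938)
wood 22 [ 0.51  -0.342  0.101] [ 0.505 -0.352  0.087] [ 0.518 -0.329  0.112]
wood 24 [ 0.512 -0.304  0.098] [ 0.507 -0.319  0.086] [ 0.517 -0.291  0.112]
wood 21 [ 0.427 -0.299  0.099] [ 0.422 -0.32   0.085] [ 0.441 -0.29   0.11 ]
bar 68
[[0.529, -0.323, 0.113], [0.533, -0.327, 0.119], [0.535, -0.324, 0.119], [0.544, -0.323, 0.128], [0.554, -0.323, 0.127], [0.56, -0.325, 0.122], [0.568, -0.329, 0.129], [0.577, -0.323, 0.127], [0.59, -0.327, 0.127], [0.597, -0.324, 0.129], [0.609, -0.327, 0.125], [0.614, -0.322, 0.129], [0.623, -0.333, 0.127], [0.631, -0.332, 0.109]]
guard top 253 ((625.362548828125, 11.38653564453125), (10.080610275268555, 261.70269775390625), 9.787323951721191) [0.13302009 0.14480082 0.14935519]
knob? 49 [ 0.68717268 -0.031624    0.10698283]
  return np.nanmean(a, axis, out=out, keepdims=keepdims)
```

View pics/crop.png

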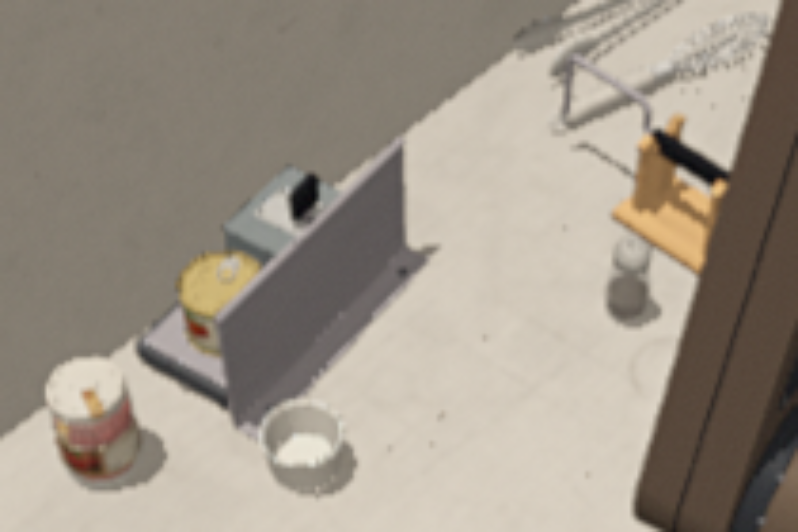

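The crop shows the unit clearly, with the paddle behind the guard at crop pixel (305,197), the tin on the plate and the ramekin in front. The shaker is to the left of the rest at (630,285). Next I'll move above the grip and refine with the wrist camera.

```bash
cat >> h.py <<'E'
def go(p,yawdeg,s=None):
    s=s or get_state(); Rt=R.from_quat(s['tcp_rot']).as_matrix()
    d=Rt.T@(np.array(p)-s['eef_pos'])*1000; y=np.degrees(np.arctan2(Rt[1,0],Rt[0,0]))
    print('shift mm',d.round(1),'turn',round(-(yawdeg-y),2),'yaw now',round(y,2),'tilt z',Rt[:,2].round(3))
E
python3 - <<'E'
from h import *
go([.44,-.323,.22],-2.3)
E
```

```text
shift mm [ 305.3 -222.1   10.7] turn 22.0 yaw now 19.7 tilt z [-0.     0.002 -1.   ]
```

```bash
python3 -m crank '[[[30,-22,0],2,0],[[70,-50,0],5,0],[[110,-80,0],9,0],[[150,-110,0],13,0],[[190,-140,0],17,0],[[230,-168,0],20,0],[[270,-196,5],22,0],[[295,-214,10],22,0],[[305,-222,11],22,0],[[305,-222,11],22,0]]' 100
python3 -m crank '[[[0,0,0],0,105],[[0,0,0],0,105],[[0,0,0],0,105]]'
python3 - <<'E'
from h import *
c=cam('wrist');np.save('w1.npy',c,allow_pickle=True);cv2.imwrite('pics/w1.png',c['frame'])
s=get_state();print(s['eef_pos'],s['opening'],s['qpos']);go([.4665,-.3235,.15],-2.3)
E
```

```text
time: 1.15
eef_pos: [0.4402, -0.3224, 0.2199]
tcp_rot: [1.0, -0.019, -0.0, -0.0]
contact_force: [-0.1, 0.3, 0.6]
opening: 1.0
finger_force: 0.0
time: 1.45
eef_pos: [0.4393, -0.325, 0.2205]
tcp_rot: [1.0, -0.021, 0.0, 0.0]
contact_force: [0.4, -0.2, 0.7]
opening: 0.592
finger_force: 0.0
[ 0.43930748 -0.32480615  0.22043786] 0.5869875895297789 [-8.22347271e-01  1.19810540e-02  1.90480569e+00 -1.32900707e-04
  1.22458470e+00  7.90532669e-01]
shift mm [27.1 -2.5 70.4] turn -0.11 yaw now -2.41 tilt z [ 0. -0. -1.]
```

View pics/w1.png

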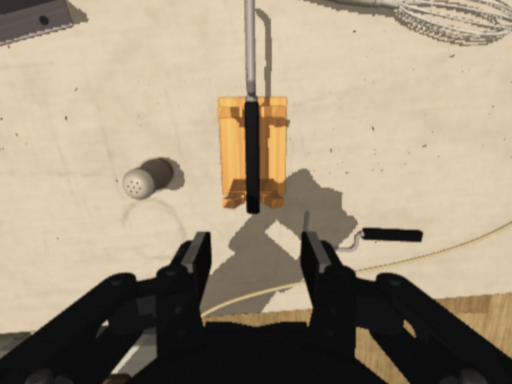

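The wrist view shows the grip at u≈252, v 100–213, lying in the wooden rest, with the shaker at (140,183), well clear. I'll measure the grip here with depth and by ray.

```bash
cat >> h.py <<'E'
def grip(c,box):
    P=pts(c);f=c['frame'].astype(int);x0,y0,x1,y1=box
    m=np.zeros((384,512),np.uint8);m[y0:y1,x0:x1]=(f.max(-1)<70)[y0:y1,x0:x1]
    k,l,st,_=cv2.connectedComponentsWithStats(m);i=1+np.argmax(st[1:,4]);m=(l==i)
    v,u=np.nonzero(m);h=np.median(P[m][:,2]);r=cv2.minAreaRect(np.stack([u,v],1).astype(np.float32))
    q=np.array([ray(c,a,b,h)[:2] for a,b in cv2.boxPoints(r)])
    L=[np.linalg.norm(q[1]-q[0]),np.linalg.norm(q[2]-q[1])];d=(q[1]-q[0]) if L[0]>L[1] else q[2]-q[1]
    d*=np.sign(d[0]);print('grip ctr',q.mean(0).round(4),'top z',h.round(4),'LxW',np.round(L,4),'yaw',np.degrees(np.arctan2(d[1],d[0])).round(2),'px',r)
    return P
E
python3 - <<'E'
from h import *
c=np.load('w1.npy',allow_pickle=True).item();P=grip(c,(230,90,275,222))
f=c['frame'].astype(int)
w=(f[...,2]-f[...,0]>50)&(P[...,2]>.095)&(P[...,2]<.12);w[:90]=0;w[225:]=0
for n,a in (('front',w&(np.mgrid[0:384,0:512][0]<150)),('back',w&(np.mgrid[0:384,0:512][0]>150))):
    q=P[a];print(n,len(q),(q.min(0)+q.max(0))/2,q.min(0),q.max(0))
b=(P[...,2]>.115)&(P[...,2]<.14);b[100:]=0;b[:,:230]=0;b[:,275:]=0;q=P[b];print('bar',len(q),np.polyfit(q[:,0],q[:,1],1),q[:,2].mean(),q.max(0))
E
```

```text
grip ctr [nan nan] top z nan LxW [nan nan] yaw nan px ((252.0633544921875, 157.06161499023438), (112.00308227539062, 13.290384292602539), 89.20427703857422)
front 444 [ 0.50339068 -0.32345213  0.10058083] [ 0.48531425 -0.35479022  0.09501729] [ 0.52146711 -0.29211403  0.10614438]
back 375 [ 0.45016629 -0.32058575  0.10071526] [ 0.42178147 -0.35156024  0.09503845] [ 0.47855111 -0.28961125  0.10639206]
bar 918 [-0.02932714 -0.30827032] 0.12344193932814838 [ 0.59665488 -0.32011989  0.12650422]
```

```bash
sed -i 's/h=np.median(/h=np.nanmedian(/' h.py
python3 - <<'E'
from h import *
c=np.load('w1.npy',allow_pickle=True).item();grip(c,(230,90,275,222))
go([.4665,-.3225,.14],-2.0)
E
```

```text
grip ctr [ 0.4693 -0.3221] top z 0.0966 LxW [0.0123 0.1099] yaw -1.39 px ((252.0633544921875, 157.06161499023438), (112.00308227539062, 13.290384292602539), 89.20427703857422)
shift mm [27.1 -3.5 80.4] turn -0.41 yaw now -2.41 tilt z [ 0. -0. -1.]
```

```bash
python3 -m crank '[[[10,-1,30],-0.5,105],[[20,-2,60],-0.5,105],[[28,-3,85],-0.5,105],[[28,-3,85],-0.5,105],[[28,-3,85],-0.5,105]]'
python3 - <<'E'
from h import *
s=get_state();print(s['eef_pos'])
go([.468,-.3222,.067],-1.7)
c=cam('wrist');grip(c,(230,90,300,290))
E
```

```text
time: 2.0
eef_pos: [0.4676, -0.3222, 0.1354]
tcp_rot: [1.0, -0.016, -0.0, -0.0]
contact_force: [0.5, -0.4, 0.5]
opening: 0.594
finger_force: 0.0
[ 0.46759781 -0.32221051  0.13539004]
shift mm [ 0.5  0.  68.4] turn -0.13 yaw now -1.83 tilt z [-0.001  0.    -1.   ]
grip ctr [ 0.4697 -0.3223] top z 0.0966 LxW [0.1102 0.0124] yaw -2.29 px ((256.5, 212.99996948242188), (18.999996185302734, 145.99996948242188), 0.0)
```

```bash
python3 -m crank '[[[0.5,0,20],0,105],[[0.5,0,40],0,105],[[0.5,0,57],0,105],[[0.5,0,68],0,105],[[0.5,0,68],0,105],[[0.5,0,68],0,255],[[0.5,0,68],0,255],[[0.5,0,68],0,255],[[0.5,0,68],0,255],[[0.5,0,68],0,255]]' 110
python3 -m crank '[[[0,0,0],0,255],[[0,0,0],0,255],[[0,0,0],0,255]]'
```

```text
time: 3.05
eef_pos: [0.4692, -0.3226, 0.0691]
tcp_rot: [1.0, -0.016, 0.001, 0.001]
contact_force: [-0.6, 0.2, 6.0]
opening: 0.144
finger_force: 107.7
time: 3.35
eef_pos: [0.4693, -0.3226, 0.0691]
tcp_rot: [1.0, -0.016, 0.001, 0.001]
contact_force: [-0.8, 0.4, 5.5]
opening: 0.146
finger_force: 107.7
```

```bash
python3 -m crank '[[[0,0,-10],0,255],[[0,0,-30],0,255],[[0,0,-60],0,255],[[0,0,-95],0,255],[[0,0,-130],0,255],[[0,0,-150],0,255],[[0,0,-160],0,255],[[0,0,-160],0,255],[[0,0,-160],0,255]]'
python3 - <<'E'
from h import *
s=get_state();print(s['eef_pos'],s['contact_force'],s['wrist_torque'])
c=cam('wrist');np.save('w2.npy',c,allow_pickle=True);cv2.imwrite('pics/w2.png',c['frame'])
P=pts(c);f=c['frame'].astype(int)
q=P[(P[...,2]>.2)&(P[...,0]>.5)];print(len(q),q.min(0),q.max(0));print(np.polyfit(q[:,0],q[:,1],1),np.polyfit(q[:,0],q[:,2],1),q[:,2].mean())
u=np.array([np.cos(np.radians(9.8)),np.sin(np.radians(9.8))]);n=np.array([-u[1],u[0]]);g=np.array([.625,.0114])
foot=g+u*.077-n*.055;print('foot',foot,'grip',foot-.165*u)
gr=foot-.165*u;go([*gr,.229],9.8)
E
```

```text
time: 4.25
eef_pos: [0.4678, -0.3212, 0.2258]
tcp_rot: [1.0, -0.016, -0.001, -0.001]
contact_force: [0.1, 0.6, -1.6]
opening: 0.144
finger_force: 107.4
[ 0.46783876 -0.32119728  0.22575745] [ 0.06842389  0.56775633 -1.5718096 ] [ 0.01912623  0.06885032 -0.01825583]
5762 [ 0.50000711 -0.32905583  0.24236893] [ 0.57281128 -0.31467644  0.28353445]
[-0.0324717  -0.30534687] [ 0.53940047 -0.02071717] 0.2705189730910503
foot [ 0.71023793 -0.0296913 ] grip [ 0.54764563 -0.05777587]
shift mm [  71.7 -265.6   -3.3] turn -11.6 yaw now -1.8 tilt z [-0.003  0.003 -1.   ]
```

View pics/w2.png

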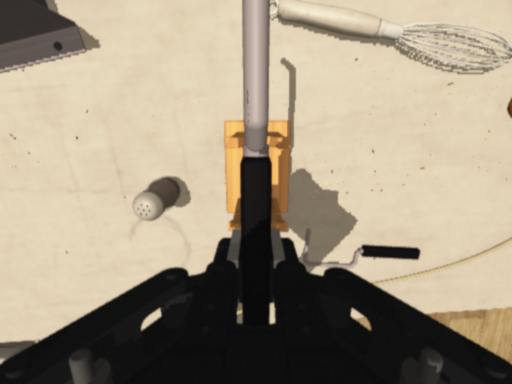

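The rod is in hand along the tool axis, at u≈256, and the rest is now empty at (258,180). I'll move it over the guard.

```bash
python3 -m crank '[[[5,-20,0],-1,255],[[14,-52,0],-3,255],[[24,-90,0],-5,255],[[34,-128,0],-7,255],[[45,-166,0],-9,255],[[55,-204,0],-11,255],[[63,-235,0],-11.6,255],[[69,-256,0],-11.6,255],[[72,-266,0],-11.6,255],[[72,-266,0],-11.6,255]]'
python3 -m crank '[[[0,0,0],0,255],[[0,0,0],0,255],[[0,0,0],0,255]]'
python3 - <<'E'
from h import *
s=get_state();print(s['eef_pos'],s['contact_force'])
for n in('side','wrist','scene'):
    c=cam(n);np.save(n+'3.npy',c,allow_pickle=True);P=pts(c);f=c['frame'].astype(int)
    def o(t,m,k=8):
        q=P[m];print(n,t,len(q),*( (np.nanmean(q,0).round(4),q.min(0).round(4),q.max(0).round(4)) if len(q)>0 else ()))
    X,Y,Z=P[...,0],P[...,1],P[...,2];reg=(abs(X-.69)<.05)&(abs(Y+.03)<.05)
    o('knob',reg&(f.max(-1)<70)&(Z>.085)&(Z<.125))
    o('knobtop',reg&(f.max(-1)<70)&(Z>.111)&(Z<.122))
    o('leg',(abs(X-.71)<.03)&(abs(Y+.03)<.04)&(Z>.17)&(Z<.255))
    b=(abs(X-.64)<.07)&(abs(Y+.04)<.05)&(Z>.26)&(Z<.31);q=P[b]
    if len(q)>20: print('bar',len(q),np.polyfit(q[:,0],q[:,1],1),np.polyfit(q[:,0],q[:,2],1),q.min(0),q.max(0))
    g=(abs(X-.63)<.06)&(abs(Y)<.16)&(Z>.133)&(Z<.16);q=P[g];
    if len(q)>20:print('guard',cv2.minAreaRect((q[:,:2]*1000).astype(np.float32)),q[:,2].max())
im=np.load('side3.npy',allow_pickle=True).item()['frame'][120:250,150:300]
im2=np.load('wrist3.npy',allow_pickle=True).item()['frame']
cv2.imwrite('pics/c3.png',np.hstack([cv2.resize(im,(443,384)),cv2.resize(im2[:,100:440],(340,384))]))
E
```

```text
time: 5.3
eef_pos: [0.5484, -0.0572, 0.2258]
tcp_rot: [0.996, 0.086, -0.001, -0.0]
contact_force: [-0.3, 0.2, -1.6]
opening: 0.145
finger_force: 107.5
time: 5.6
eef_pos: [0.5486, -0.0593, 0.2272]
tcp_rot: [0.996, 0.085, -0.0, 0.0]
contact_force: [0.2, -0.7, -1.2]
opening: 0.141
finger_force: 107.5
[ 0.54861021 -0.05926699  0.22721486] [ 0.18414778 -0.72021582 -1.21246132]
side knob 57 [ 0.6866 -0.0313  0.1054] [ 0.6808 -0.049   0.0855] [ 0.6934 -0.0141  0.1237]
side knobtop 17 [ 0.6869 -0.0319  0.1166] [ 0.6831 -0.0476  0.111 ] [ 0.6934 -0.0168  0.1219]
side leg 27 [ 0.7084 -0.0324  0.2305] [ 0.7036 -0.0377  0.2068] [ 0.7135 -0.0275  0.2526]
bar 98 [ 0.17526566 -0.15594065] [0.0223245  0.26597448] [ 0.60478979 -0.0540385   0.26018462] [ 0.70933701 -0.02900356  0.29115118]
guard ((626.6961669921875, 11.104438781738281), (11.973565101623535, 263.3151550292969), 10.404026985168457) 0.1514016290678879
wrist knob 258 [ 0.6874 -0.0242  0.1093] [ 0.6401 -0.0772  0.085 ] [ 0.6976 -0.013   0.1177]
wrist knobtop 163 [ 0.69   -0.0232  0.1152] [ 0.6846 -0.0471  0.1112] [ 0.6976 -0.013   0.1177]
wrist leg 0
bar 4670 [ 0.40063885 -0.29843885] [-0.2555328   0.44376491] [ 0.57000026 -0.08998332  0.27181266] [ 0.65249588 -0.03754727  0.30996488]
guard ((627.2350463867188, 14.541656494140625), (8.11353874206543, 260.6319274902344), 10.150301933288574) 0.14589773565462724
scene knob 0
scene knobtop 0
scene leg 19 [ 0.7084 -0.0325  0.2263] [ 0.7028 -0.0357  0.2114] [ 0.7148 -0.0282  0.2416]
bar 37 [ 0.21656321 -0.18607796] [-0.06519402  0.3221244 ] [ 0.57034988 -0.07496194  0.26330193] [ 0.70793285 -0.02891831  0.29761524]
guard ((624.7569580078125, 12.897315979003906), (20.67865753173828, 259.5430908203125), 9.52069091796875) 0.15021215950548183
```

View pics/c3.png

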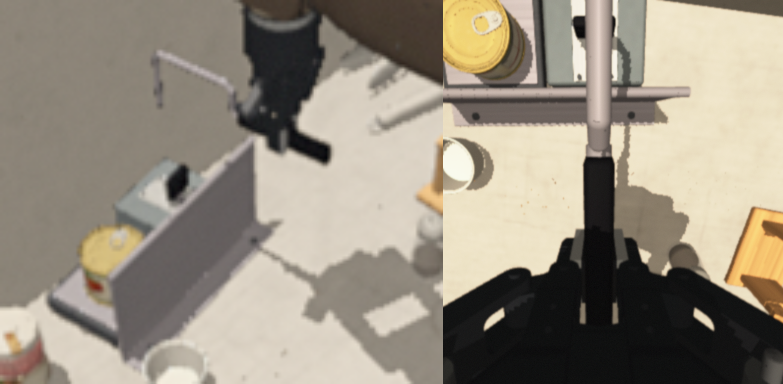

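The crop shows the leg hanging beyond the guard (left panel, ~(158,100)) and behind the paddle (~(178,180)). Measured, the leg is at (0.709,-0.032) and the knob at about (0.691,-0.031), a gap of about 9 mm. I'll go down.

```bash
python3 -m crank '[[[0,-3,15],0,255],[[0,-3,35],0,255],[[0,-3,55],0,255],[[0,-3,75],0,255],[[0,-3,90],0,255],[[0,-3,102],0,255],[[0,-3,110],0,255],[[0,-3,113],0,255],[[0,-3,113],0,255],[[0,-3,113],0,255]]'
python3 - <<'E'
from h import *
s=get_state();print(s['eef_pos'],s['contact_force'])
for n in('side','wrist'):
    c=cam(n);np.save(n+'4.npy',c,allow_pickle=True);P=pts(c);f=c['frame'].astype(int);X,Y,Z=P[...,0],P[...,1],P[...,2]
    m=(abs(X-.71)<.03)&(abs(Y+.03)<.04)&(Z>.125)&(Z<.18);q=P[m];print(n,'leg/bar',len(q),q.mean(0) if len(q) else 0,q.max(0) if len(q) else 0)
    q=P[(abs(X-.69)<.03)&(abs(Y+.03)<.04)&(f.max(-1)<70)&(Z>.085)&(Z<.122)];print('knob',len(q),q.mean(0),q.min(0),q.max(0))
im=np.load('side4.npy',allow_pickle=True).item()['frame'][140:230,160:260]
im2=np.load('wrist4.npy',allow_pickle=True).item()['frame']
cv2.imwrite('pics/c4.png',np.hstack([cv2.resize(im,(427,384)),im2[:,100:440]]))
E
```

```text
time: 6.75
eef_pos: [0.5489, -0.0554, 0.1152]
tcp_rot: [0.996, 0.085, 0.001, 0.0]
contact_force: [0.5, -0.2, -0.9]
opening: 0.141
finger_force: 107.5
[ 0.5489109  -0.05542963  0.11517569] [ 0.53390955 -0.24492843 -0.90011128]
side leg/bar 39 [ 0.70223063 -0.02849424  0.15819036] [ 0.71326168 -0.02347282  0.17752677]
knob 55 [ 0.68665317 -0.03117104  0.1053393 ] [ 0.68217019 -0.04897797  0.08580098] [ 0.69308824 -0.01486288  0.12102558]
wrist leg/bar 0 0 0<stdin>:6: RuntimeWarning: Mean of empty slice.
  ret = um.true_divide(
Traceback (most recent call last):
ValueError: zero-size array to reduction operation minimum which has no identity
```

```bash
python3 -m crank '[[[-1,0,0],0,255],[[-3,0,0],0,255],[[-5,0,0],0,255],[[-6,0,0],0,255],[[-7,0,0],0,255],[[-8,0,0],0,255],[[-8,0,0],0,255]]'
python3 -m crank '[[[-1,0,0],0,255],[[-2,0,0],0,255],[[-3,0,0],0,255],[[-4,0,0],0,255],[[-5,0,0],0,255],[[-6,0,0],0,255]]'
python3 -m crank '[[[-1,0,0],0,255],[[-2,0,0],0,255],[[-3,0,0],0,255],[[-4,0,0],0,255]]'
```

```text
time: 7.55
eef_pos: [0.5403, -0.0566, 0.1143]
tcp_rot: [0.996, 0.085, -0.0, -0.0]
contact_force: [0.4, -0.4, -1.5]
opening: 0.141
finger_force: 107.5
time: 8.15
eef_pos: [0.5346, -0.0577, 0.1145]
tcp_rot: [0.996, 0.085, 0.0, 0.0]
contact_force: [1.7, -0.3, -2.3]
opening: 0.14
finger_force: 107.4
time: 8.55
eef_pos: [0.5305, -0.0583, 0.1144]
tcp_rot: [0.996, 0.085, 0.0, 0.0]
contact_force: [2.9, 0.9, -1.2]
opening: 0.142
finger_force: 107.5
```

```bash
python3 -m crank '[[[-1,0,0],0,255],[[-2,0,0],0,255],[[-3,0,0],0,255],[[-4,0,0],0,255],[[-4,0,0],0,255]]'
```

```text
time: 9.05
eef_pos: [0.5265, -0.059, 0.1143]
tcp_rot: [0.996, 0.085, -0.0, -0.0]
contact_force: [2.1, -0.5, -0.7]
opening: 0.143
finger_force: 107.5
```

```bash
python3 -m crank '[[[-1,0,0],0,255],[[-2,0,0],0,255],[[-2,0,0],0,255]]'
```

```text
time: 9.35
eef_pos: [0.5245, -0.0594, 0.1143]
tcp_rot: [0.996, 0.085, -0.0, 0.0]
contact_force: [2.7, 0.4, -1.7]
opening: 0.145
finger_force: 107.5
```

```bash
python3 -m crank '[[[-1,0,0],0,255],[[-2,0,0],0,255],[[-2,0,0],0,255]]'
```

```text
time: 9.65
eef_pos: [0.5225, -0.0597, 0.1143]
tcp_rot: [0.996, 0.085, -0.0, -0.0]
contact_force: [2.2, -0.6, -1.7]
opening: 0.147
finger_force: 107.5
```

```bash
for i in 1; do python3 -m crank '[[[-1,0,0],0,255],[[-2,0,0],0,255],[[-2,0,0],0,255]]'; done
```

```text
time: 9.95
eef_pos: [0.5205, -0.06, 0.1143]
tcp_rot: [0.996, 0.085, -0.0, -0.0]
contact_force: [1.3, 0.7, -0.7]
opening: 0.145
finger_force: 107.5
```

```bash
python3 -m crank '[[[-1,0,0],0,255],[[-2,0,0],0,255],[[-2,0,0],0,255]]'
```

```text
time: 10.25
eef_pos: [0.5186, -0.0604, 0.1143]
tcp_rot: [0.996, 0.085, -0.0, 0.0]
contact_force: [2.2, 0.1, -1.3]
opening: 0.148
finger_force: 107.5
```

```bash
python3 -m crank '[[[-1,0,0],0,255],[[-2,0,0],0,255],[[-2,0,0],0,255]]'
```

```text
time: 10.55
eef_pos: [0.5166, -0.0607, 0.1143]
tcp_rot: [0.996, 0.085, -0.0, 0.0]
contact_force: [2.4, -0.5, -1.2]
opening: 0.145
finger_force: 107.5
```

```bash
python3 - <<'E'
from h import *
for n in('side','wrist'):
    c=cam(n);P=pts(c);f=c['frame'].astype(int);X,Y,Z=P[...,0],P[...,1],P[...,2]
    q=P[(abs(X-.67)<.05)&(abs(Y+.03)<.04)&(f.max(-1)<70)&(Z>.085)&(Z<.122)];print('knob',len(q),q.mean(0) if len(q) else 0)
    q=P[(abs(X-.67)<.06)&(abs(Y+.035)<.04)&(Z>.14)&(Z<.19)&(X>.63)];print('bar',len(q),q.mean(0) if len(q) else 0,q.max(0) if len(q) else 0, np.polyfit(q[:,0],q[:,2],1) if len(q)>9 else 0)
E
python3 -m crank '[[[-1,0,0],0,255],[[-1,0,0],0,255]]'
```

```text
knob 25 [ 0.66595411 -0.03401632  0.11318083]
bar 69 [ 0.64981414 -0.03766093  0.15840394] [ 0.68033146 -0.01165818  0.17820474] [0.18620198 0.03740726]
knob 3717 [ 0.63267625 -0.0279925   0.10603558]
bar 0 0 0 0
time: 10.85
eef_pos: [0.5157, -0.0609, 0.1143]
tcp_rot: [0.996, 0.085, -0.0, -0.0]
contact_force: [1.8, 0.4, -1.1]
opening: 0.145
finger_force: 107.5
```

```bash
python3 -m crank '[[[-1,0,0],0,255],[[-2,0,0],0,255],[[-2,0,0],0,255]]'
```

```text
time: 11.15
eef_pos: [0.5136, -0.0612, 0.1143]
tcp_rot: [0.996, 0.085, -0.0, -0.0]
contact_force: [1.7, 1.1, -1.5]
opening: 0.144
finger_force: 107.5
```

Lever moving (~22 mm). Continuing in small steps.

```bash
python3 -m crank '[[[-1,0,0],0,255],[[-2,0,0],0,255],[[-2,0,0],0,255]]'
```

```text
time: 11.45
eef_pos: [0.5117, -0.0616, 0.1143]
tcp_rot: [0.996, 0.085, -0.0, 0.0]
contact_force: [2.9, -0.2, -0.9]
opening: 0.144
finger_force: 107.5
```

```bash
python3 -m crank '[[[-1,0,0],0,255],[[-2,0,0],0,255],[[-2,0,0],0,255]]'
```

```text
time: 11.75
eef_pos: [0.5097, -0.0619, 0.1143]
tcp_rot: [0.996, 0.085, -0.0, 0.0]
contact_force: [1.7, 0.4, -0.0]
opening: 0.141
finger_force: 107.5
```

```bash
python3 -m crank '[[[-1,0,0],0,255],[[-2,0,0],0,255],[[-2,0,0],0,255]]'
```

```text
time: 12.05
eef_pos: [0.5077, -0.0622, 0.1143]
tcp_rot: [0.996, 0.085, -0.0, -0.0]
contact_force: [1.8, 0.4, -1.0]
opening: 0.141
finger_force: 107.5
```

```bash
python3 -m crank '[[[-1,0,0],0,255],[[-2,0,0],0,255],[[-2,0,0],0,255]]'
```

```text
time: 12.35
eef_pos: [0.5073, -0.0624, 0.1146]
tcp_rot: [0.996, 0.085, 0.002, 0.0]
contact_force: [8.7, 2.0, -4.9]
opening: 0.144
finger_force: 107.2
```

```bash
python3 -m crank '[[[0,0,0],0,255],[[0,0,0],0,255],[[0,0,0],0,255]]';python3 -m crank '[[[0,0,0],0,255],[[0,0,0],0,255],[[0,0,0],0,255]]'
```

```text
time: 12.65
eef_pos: [0.5073, -0.0624, 0.1145]
tcp_rot: [0.996, 0.085, 0.002, 0.0]
contact_force: [8.2, 0.6, -4.4]
opening: 0.137
finger_force: 107.2
time: 12.95
eef_pos: [0.5073, -0.0624, 0.1145]
tcp_rot: [0.996, 0.085, 0.002, 0.0]
contact_force: [7.9, 0.9, -3.7]
opening: 0.144
finger_force: 107.2
```

```bash
python3 -m crank '[[[0,0,0],0,255],[[0,0,0],0,255],[[0,0,0],0,255],[[0,0,0],0,255],[[0,0,0],0,255],[[0,0,0],0,255],[[0,0,0],0,255]]'
python3 -m crank '[[[2,0,0],0,255],[[5,0,0],0,255],[[8,0,0],0,255],[[10,0,0],0,255],[[10,0,0],0,255]]'
python3 -m crank '[[[0,0,-10],0,255],[[0,0,-30],0,255],[[0,0,-55],0,255],[[0,0,-80],0,255],[[0,0,-100],0,255],[[0,0,-110],0,255],[[0,0,-113],0,255],[[0,0,-113],0,255],[[0,0,-113],0,255]]'
python3 - <<'E'
from h import *
s=get_state();print(s['eef_pos'],s['contact_force'])
for n in('side',):
    c=cam(n);P=pts(c);f=c['frame'].astype(int);X,Y,Z=P[...,0],P[...,1],P[...,2]
    q=P[(abs(X-.67)<.05)&(abs(Y+.03)<.04)&(f.max(-1)<70)&(Z>.085)&(Z<.122)];print('knob',len(q),q.mean(0) if len(q) else 0)
    q=P[(X>.61)&(abs(X-.65)<.06)&(abs(Y+.035)<.04)&(Z>.27)&(Z<.31)];print('bar',len(q),q.mean(0),np.polyfit(q[:,0],q[:,1],1),np.polyfit(q[:,0],q[:,2],1))
    q=P[(abs(X-.67)<.05)&(abs(Y+.035)<.04)&(Z>.18)&(Z<.255)];print('leg',len(q),q.mean(0),q.min(0))
go([.469,-.3225,.227],-1.83)
E
```

```text
time: 13.65
eef_pos: [0.5073, -0.0624, 0.1145]
tcp_rot: [0.996, 0.085, 0.002, 0.0]
contact_force: [8.2, 1.7, -5.1]
opening: 0.145
finger_force: 107.2
time: 14.15
eef_pos: [0.5158, -0.0608, 0.1142]
tcp_rot: [0.996, 0.086, -0.0, -0.0]
contact_force: [1.4, -0.6, -1.0]
opening: 0.144
finger_force: 107.6
time: 15.05
eef_pos: [0.515, -0.0606, 0.226]
tcp_rot: [0.996, 0.085, -0.001, -0.0]
contact_force: [-0.6, -1.1, -1.2]
opening: 0.146
finger_force: 107.6
[ 0.51503264 -0.06064695  0.22596075] [-0.57923205 -1.05258198 -1.24063279]
knob 5 [ 0.65805917 -0.03387556  0.11923225]
bar 53 [ 0.64360799 -0.03853333  0.28210413] [ 0.2113246  -0.17454353] [-0.06397609  0.32327966]
leg 27 [ 0.67392873 -0.03300183  0.23182378] [ 0.67009125 -0.03721888  0.20560395]
shift mm [-89.9 250.2  -1.3] turn 11.63 yaw now 9.8 tilt z [-0.003  0.001 -1.   ]
```

```bash
python3 -m crank '[[[-7,20,0],1,255],[[-18,50,0],3,255],[[-31,86,0],5,255],[[-45,124,0],7,255],[[-58,162,0],9,255],[[-71,198,0],11,255],[[-81,226,0],11.6,255],[[-87,243,0],11.6,255],[[-90,250,0],11.6,255],[[-90,250,0],11.6,255]]'
python3 -m crank '[[[0,0,0],0,255],[[0,0,0],0,255],[[0,0,0],0,255]]'
python3 - <<'E'
from h import *
s=get_state();print(s['eef_pos'],s['contact_force'])
go([.469,-.3225,.125],-1.83)
for n in('scene','side','wrist'):
    c=cam(n);P=pts(c);f=c['frame'].astype(int);X,Y,Z=P[...,0],P[...,1],P[...,2]
    q=P[(X>.53)&(X<.65)&(abs(Y+.33)<.04)&(Z>.26)&(Z<.31)]
    if len(q)>9:print(n,'bar',len(q),q.mean(0),np.polyfit(q[:,0],q[:,1],1),np.polyfit(q[:,0],q[:,2],1))
    q=P[(X>.6)&(X<.68)&(abs(Y+.33)<.04)&(Z>.17)&(Z<.255)];print('leg',len(q),q.mean(0) if len(q) else 0,q.min(0) if len(q) else 0)
    if n=='wrist':cv2.imwrite('pics/w5.png',c['frame'])
    if n=='side':
        q=P[(abs(X-.65)<.06)&(abs(Y+.03)<.04)&(f.max(-1)<70)&(Z>.085)&(Z<.122)];print('knob',len(q),q.mean(0) if len(q) else 0)
E
```

```text
time: 16.1
eef_pos: [0.4694, -0.3225, 0.2267]
tcp_rot: [1.0, -0.016, -0.0, -0.001]
contact_force: [0.2, -0.0, -1.4]
opening: 0.147
finger_force: 107.7
time: 16.4
eef_pos: [0.47, -0.3215, 0.2274]
tcp_rot: [1.0, -0.015, 0.0, -0.0]
contact_force: [0.0, -1.0, -1.3]
opening: 0.147
finger_force: 107.7
[ 0.47000849 -0.32145877  0.22743964] [ 0.04592796 -1.00560633 -1.28256434]
shift mm [ -1.    1.1 102.4] turn 0.12 yaw now -1.71 tilt z [ 0.  0. -1.]
scene bar 58 [ 0.59007424 -0.32728413  0.27791901] [-0.01783205 -0.3167619 ] [-0.02432541  0.29227281]
leg 31 [ 0.63053672 -0.32808398  0.22931353] [ 0.62556231 -0.33142257  0.20813253]
side bar 82 [ 0.58072259 -0.32431229  0.28187785] [-0.03064253 -0.30651749] [-0.00636316  0.28557309]
leg 25 [ 0.63204741 -0.32617714  0.23370372] [ 0.62695052 -0.33198421  0.21202505]
knob 4 [ 0.65929864 -0.03374914  0.11730084]
wrist bar 3834 [ 0.55489486 -0.32380424  0.28158838] [-0.02850071 -0.30798934] [0.08170318 0.23625171]
leg 0 0 0
```

View pics/w5.png

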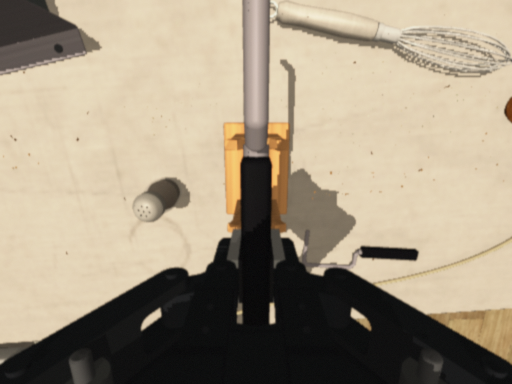

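The view matches the one after lift-off, with the rod level and aligned over its rest. I'll lower it.

```bash
python3 -m crank '[[[-1,1,15],0,255],[[-1,1,40],0,255],[[-1,1,70],0,255],[[-1,1,95],0,255],[[-1,1,110],0,255],[[-1,1,122],0,255],[[-1,1,132],0,255],[[-1,1,138],0,255],[[-1,1,140],0,255],[[-1,1,140],0,255]]'
python3 -m crank '[[[0,0,4],0,255],[[0,0,8],0,255],[[0,0,12],0,255],[[0,0,15],0,255],[[0,0,16],0,255],[[0,0,16],0,255]]'
```

```text
time: 17.55
eef_pos: [0.4689, -0.3238, 0.0878]
tcp_rot: [1.0, -0.016, 0.0, 0.0]
contact_force: [-0.7, 0.4, -0.6]
opening: 0.146
finger_force: 107.7
time: 18.15
eef_pos: [0.4685, -0.3234, 0.071]
tcp_rot: [1.0, -0.016, -0.0, -0.0]
contact_force: [-0.7, -0.4, -1.8]
opening: 0.143
finger_force: 107.7
```

```bash
python3 -m crank '[[[0,0,1],0,255],[[0,0,2],0,255],[[0,0,2],0,255]]'
python3 -m crank '[[[0,0,0],0,180],[[0,0,0],0,150],[[0,0,0],0,120],[[0,0,0],0,105],[[0,0,0],0,105],[[0,0,0],0,105]]'
python3 -m crank '[[[0,0,-8],0,105],[[0,0,-25],0,105],[[0,0,-55],0,105],[[-8,0,-90],0,105],[[-20,0,-120],0,105],[[-28,0,-145],0,105],[[-30,0,-150],0,105],[[-30,0,-150],0,105],[[-30,0,-150],0,105]]'
python3 - <<'E'
from h import *
c=cam('wrist');cv2.imwrite('pics/w6.png',c['frame']);P=grip(c,(230,90,275,222));s=get_state();print(s['eef_pos'],s['contact_force'],s['opening'])
b=(P[...,2]>.115)&(P[...,2]<.14);b[100:]=0;b[:,:230]=0;b[:,275:]=0;q=P[b];print('bar',len(q),np.polyfit(q[:,0],q[:,1],1),q.mean(0))
c=cam('side');P=pts(c);f=c['frame'].astype(int);X,Y,Z=P[...,0],P[...,1],P[...,2]
q=P[(abs(X-.65)<.06)&(abs(Y+.03)<.04)&(f.max(-1)<70)&(Z>.085)&(Z<.122)];print('knob',len(q),q.mean(0) if len(q) else 0)
E
```

```text
time: 18.45
eef_pos: [0.4686, -0.3235, 0.0693]
tcp_rot: [1.0, -0.016, 0.0, -0.0]
contact_force: [-0.5, 0.4, -1.3]
opening: 0.138
finger_force: 107.7
time: 19.05
eef_pos: [0.4686, -0.3235, 0.0694]
tcp_rot: [1.0, -0.016, 0.0, 0.0]
contact_force: [1.1, 0.4, 0.7]
opening: 0.592
finger_force: 0.0
time: 19.95
eef_pos: [0.4382, -0.322, 0.2178]
tcp_rot: [1.0, -0.016, -0.001, -0.001]
contact_force: [-0.2, 0.6, 0.4]
opening: 0.59
finger_force: 0.0
grip ctr [ 0.4689 -0.3229] top z 0.0965 LxW [0.0119 0.1097] yaw -1.32 px ((256.5, 156.5), (113.0, 13.0), 90.0)
[ 0.43814492 -0.32182196  0.21731324] [-0.2952133   0.10289809  0.34287787] 0.5877496990032491
bar 895 [-0.02983907 -0.3088667 ] [ 0.56270064 -0.32565716  0.12344094]
knob 5 [ 0.6571376  -0.03309057  0.12040793]
```

View pics/w6.png

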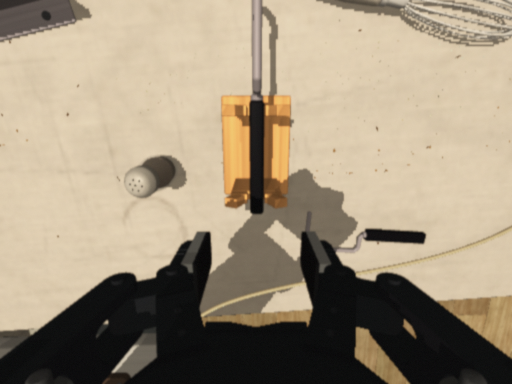

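The rod lies in both notches with its centre at (257,156), as before; the hand is clear and the lever is on. I'm handing it in.

```bash
python3 -c "from plant import ctrl; print(ctrl.sign_off())"
```

```text
the job is handed in; nothing more can be done
None
```

The job is handed in, result not reported: I drew the lever to its stop (about 30 mm), held it there over a second at roughly 8–10 N, left it on, and laid the rod back on its rest within about 1 mm of where it lay.

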